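Set out a slide-staining line

TASK

Set out the slide-staining line so that the slides will travel towards the slide warmer: in the three-compartment drip tray, stand the staining jar in the end compartment farthest from the warmer, the beaker in the middle one and the slide draining rack in the end compartment next to the warmer, all upright and flat on the tray's floor. Put the knobbed cover squarely on the staining jar, and lay the aluminium slide tray in the middle of the warmer's plate, its long side parallel to the plate's long side. Leave the small tube rack and the dropper bottle where they stand.

Things in the scene. Friction and masses are not known exactly. Their poses are not given: they have to be found in the camera images.
- stain_jar: Staining jar (Coplin type), plain off-white plastic, open, loose, about 220 g: round upright body 50 mm across, 90 mm high, walls 4 mm (mouth 42 mm across), on a round flared foot 62 mm across that slopes from 5 to 10 mm high. Thin ribs inside. Stands upright; origin at the centre of its underside, z up; yaw does not matter.
- jar_cover: Staining jar's cover, off-white plastic, loose, about 60 g; lies knob up on the bench on its plug. Origin: centre of the plug's underside, z up. Plug 31 mm across, 0 to 8 mm high; round disc 56 mm across, 8 to 14 mm; upright knob 18 mm across, 14 to 36 mm. On the jar the plug hangs in the mouth, the disc rests on the rim, and this origin is 82 mm above the jar's. Yaw does not matter.
- beaker: Plain straight-sided glass beaker, open at the top, loose, about 80 g: 58 mm across, 78 mm high, walls 3 mm, a small spout at the rim and white marks on the side. Stands upright; origin at the centre of its underside, z up; yaw does not matter.
- drain_rack: Slide draining rack, pale grey-white plastic, loose, about 100 g: base plate 56 mm (its x) by 66 mm (its y), 8 mm thick, with six upright fins 5 mm thick that each run the full 56 mm along x; 45 mm high overall. Can be gripped across its 56 mm width (its x), on the ends of the fins. Origin at the centre of its underside, z up.
- slide_tray: Shallow open aluminium slide tray, loose, about 90 g: 60 mm (its x) by 100 mm (its y, the long side), 14 mm high, walls and floor 3 mm. Can be gripped across its 60 mm width (its x). Origin at the centre of its underside, z up.
- drip_tray: White plastic drip tray, fixed: 92 mm (its x) by 274 mm (its y), wall tops 10 mm above the bench, floor 3 mm above it. Cross walls of 4 mm divide it into three compartments in a row along its y, each 84 (x) by 86 mm (y) inside, centres at y = -90, 0, +90 mm in its frame. Origin: centre of its underside. It lies left or right of the warmer, one end towards it.
- warmer: Slide warmer, fixed: white box with a flat bare aluminium plate on top, 108 mm (its x) by 140 mm (its y, the long side), control panel facing the robot (-x). The box is 150 mm wide (y) and reaches from 83 mm in front of (-x; panel knob 91 mm) to 65 mm behind the origin, which lies on the bench below the plate's centre. The plate's top is 50 mm above the origin.
- tube_rack: Bystander, loose: small purple tube rack with yellow-capped microtubes, 56 mm (its x) by 92 mm (its y), 42 mm high with the tubes. Origin at the centre of its underside. To be left alone.
- dropper_bottle: Bystander, loose: brown glass dropper bottle with a paper band and black dropper top, 37 mm across, 88 mm high. Origin at the centre of its underside. To be left alone.
Mind the look-alikes: they are no part of the job. What is shaped like the beaker but black or pink is not meant. What is shaped like the stain_jar but brown or green is not meant.

How it is judged:
At the end, for the whole second after the job is handed in: Jar, beaker, rack upright on the floor of their compartments (16 mm of centre; jar away from, rack next to the warmer, beaker between); cover seated level on the jar (9 mm); slide tray flat on the plate, 15 mm of centre, long sides within 0.2 rad; all at rest and released (x of stain_jar in the frame of drip_tray between -0.016 and 0.016 m and z of stain_jar in the frame of drip_tray between 0 and 0.006 m and angle between each of stain_jar, beaker, drain_rack, jar_cover, slide_tray's own z axis and vertical below 0.06 rad and x of beaker in the frame of drip_tray between -0.016 and 0.016 m and z of beaker in the frame of drip_tray between 0 and 0.006 m and x of drain_rack in the frame of drip_tray between -0.016 and 0.016 m and z of drain_rack in the frame of drip_tray between 0 and 0.006 m and y of beaker in the frame of drip_tray between -0.016 and 0.016 m and ((y of warmer in the frame of drip_tray above 0 m and y of stain_jar in the frame of drip_tray between -0.106 and -0.074 m and y of drain_rack in the frame of drip_tray between 0.074 and 0.106 m) or (y of warmer in the frame of drip_tray below 0 m and y of stain_jar in the frame of drip_tray between 0.074 and 0.106 m and y of drain_rack in the frame of drip_tray between -0.106 and -0.074 m)) and z of jar_cover in the frame of stain_jar between 0.079 and 0.085 m and horizontal distance between jar_cover and stain_jar below 0.009 m and x of slide_tray in the frame of warmer between -0.015 and 0.015 m and y of slide_tray in the frame of warmer between -0.015 and 0.015 m and z of slide_tray in the frame of warmer between 0.047 and 0.053 m and angle between the y axis of slide_tray and the y axis of warmer, either way round below 0.2 rad and linear speed of each of stain_jar, jar_cover, beaker, drain_rack, slide_tray below 0.02 m/s); the robot touches nothing.
It fails at once if the tube rack is shifted by more than 20 mm (distance of tube_rack from where it was at the start of the episode above 0.02 m).
It fails at once if the dropper bottle is shifted by more than 20 mm or tipped over (distance of dropper_bottle from where it was at the start of the episode above 0.02 m or angle between dropper_bottle's own z axis and vertical above 0.5 rad).
It also fails if it takes over 131 s, if anything falls off the work surface, if the arm or the gripper's body presses on something with over 40 N, if the wrist force passes 120 N, or if a joint passes its speed limit or range.

ROBOT

A 7-joint arm with a two-finger parallel gripper is mounted at the origin on the work surface. World frame = base frame: x ahead of the robot, y to its left, z up, the work surface at z = 0. Lengths are in m, angles in rad, forces in N, time in s.
With the tool pointing down it reaches from about 0.425 to 0.875 m from the base axis. Payload 9.9 kg.
Tool frame: the origin (TCP) lies midway between the tips of the shut fingers; the grasp point (between the pads) lies 19 mm behind it; z points along the fingers, y is the line along which they close (so a half turn about z gives the same grasp; the last joint's range is limited). The gripper opens to 85 mm and grips with 20 to 120 N. Pads are 22 mm wide; open, the fingers measure 114 mm over their backs; the gripper's body (76 mm by 85 mm) begins 54 mm behind the grasp point. The pads swing forward as they close: fully open they stand 13 mm farther back than shut.
Start: joints at [1.168, 0.576, 0.025, 1.437, -0.015, 1.129, -0.057], TCP at [0.212, -0.641, 0.231] pointing down, gripper open.
Joint ranges: [-2.76, 2.76], [-0.34, 2.15], [-1.52, 1.57], [0.19, 2.46], [-1.09, 4.23], [0.17, 1.99], [-2.82, 2.82]. Speed limits (rad/s): [2.22, 2.22, 3.01, 3.01, 3.14, 3.14, 3.14].

INTERFACE

Orientations are given as a unit quaternion [x, y, z, w].
In Python, from rig import r gives the robot as it stands.
- The arm moves only by the tool jog_arm, never from a script. Its arguments are lists of equal length, an entry for each row: "delta_rot": the turn, a rotation vector about the tool's x, y, z in degrees, a list of three; "travel": the shift along the tool's x, y, z in mm, a list of three; "gripper": the opening, from 0 (shut) to 1 (fully open). A call has 1 to 8 rows; each row is the pose to reach, as a shift and turn from the pose commanded when the call began, along the tool's axes at that moment; what a row does not reach only later rows make up. A row lasts 1/12 s, in which the tool goes at most 41.7 mm and 7.16 degrees, less where a joint would pass 70% of its speed; a pose out of reach is approached as far as the arm can. A call with a gripper value outside its range is refused whole. The fingers move at their own pace and stop on an object; the grip force is fixed at half the most. Time passes only in rows, so rows that repeat a pose let the fingers close. It gives the time, the measured TCP pose, the force, the opening and the grip force at its end, in the units of the state.
- r.get_state(): the state, without advancing time (a new reading comes with each control period).
- r.get_image(name): name is "side" or "top"; returns a dict with "color" (420x560x3 uint8, blue, green, red), "z_map" (420x560 float32, m along the optical axis (not along the pixel's ray), 0 where there is no reading), "fx", "fy", "cx", "cy" (pixels), "k1" (the pictures are not rectified: a ray, as slopes to the right and down, at radius r is drawn at 1 + k1 r^2 times it, then the intrinsics apply), "R" (3x3) and "t" (3): a world point X has camera coordinates R X + t. Camera axes: x right, y down, z forward; pixel columns grow to the right and rows downward; lengths in m; the calibration is good to about 2 mm. A picture is of the moment at which its call begins.
- r.sign_off(): hands the job in; it is judged then, once.
Trained networks look in a picture, given as the dict that the camera call returned (one of the last four; its "shot" number tells which), for a name from the list of things; names that differ only in an ending like _2 or _b are one class to them, and where a whole thing is asked for, a point or a joint stands for the part that bears it (a point fixed in the world has none). Each returns a list of dicts, best first, with "p" (0 to 1); they miss things now and then, are a little off and sometimes report something else, mostly with a low value. They report only what shows in the picture. A call takes as long as a camera call. They do not tell look-alikes from the thing itself.
- r.silhouettes(picture, label): "pixels" (420x560 bool, what is visible of it) and "bbox" ([left, top, right, bottom] in pixels, round what is visible of it).
The state is a dict: "time": time; "joint_pos": joint angles; "qvel": joint speeds; "effort": joint torques, N m; "position": TCP position; "tcp_rot": TCP orientation; "wrist_force": force on the tool from outside, world axes, zero at the start; "moment": the same for the moment, N m; "gripper_width": finger opening in m; "grasp_force": force on a finger pad.
Only numpy, scipy, OpenCV 4.12 (cv2) and the standard library are available. Lean on these libraries where they do the work, as an engineer would, in place of code of your own. Each camera call takes 0.05 s, during which the arm holds its last target. There are 200 camera calls.

## Working session

There is one attempt and no reset: what is moved stays moved. The work goes in short steps, Python scripts to look and compute and a tool call to move; the robot and the scene stay as the last step left them, time stands still between calls to the robot, and variables do not carry over. Pictures are saved under pics/ and viewed, at most 14 in all, crops included, and the job is handed in when it is done.

Besides the shell and the picture viewer there is one more tool, called after "Request:" as name(argument=value, ...), one argument or row to a line, values as JSON. jog_arm: Moves the arm, as the interface text tells. Its arguments: {"type":"object","properties":{"delta_rot":{"type":"array"},"travel":{"type":"array"},"gripper":{"type":"array"}},"required":["delta_rot","travel","gripper"]}

```bash
mkdir -p pics; ls; cat > h.py <<'E'
import numpy as np, cv2
from rig import r
def world(im, mask):
    v,u=np.nonzero(mask & (im["z_map"]>0)); z=im["z_map"][v,u]
    K=np.array([[im["fx"],0,im["cx"]],[0,im["fy"],im["cy"]],[0,0,1]])
    p=cv2.undistortPoints(np.stack([u,v],1).astype(np.float64)[:,None],K,np.array([im["k1"],0,0,0.]))[:,0]
    X=np.c_[p*z[:,None],z]
    return (X-im["t"])@np.asarray(im["R"])   # R^T (X-t)
E
python3 - <<'E'
from h import *
for n in("top","side"):
    im=r.get_image(n); cv2.imwrite(f"pics/{n}0.png",im["color"])
    print(n,im["fx"],im["k1"],np.round(im["R"],3).tolist(),np.round(im["t"],3))
    for l in "stain_jar jar_cover beaker drain_rack slide_tray drip_tray warmer tube_rack dropper_bottle".split():
        for d in r.silhouettes(im,l)[:4]:
            P=world(im,d["pixels"])
            if len(P)<10: print(l,d["p"],d["bbox"],len(P));continue
            zt=np.percentile(P[:,2],95); T=P[P[:,2]>zt-.006]
            (c,s,a)=cv2.minAreaRect((T[:,:2]*1000).astype(np.float32))
            print(l,round(d["p"],2),np.round(d["bbox"]),"zt%.3f"%zt,"med",np.round(np.median(P,0),3),"rect",np.round(c,0),np.round(s,0),round(a,1))
E
```

```text
pics
top 487.9905186726192 -0.10294815618566323 [[-0.007, -1.0, -0.024], [-0.993, 0.01, -0.118], [0.118, 0.023, -0.993]] [0.073 0.467 1.297]
stain_jar 0.9 [155. 175. 189. 200.] zt0.092 med [0.551 0.398 0.047] rect [552. 400.] [47. 47.] 61.9
stain_jar 0.77 [149. 132. 178. 160.] zt0.092 med [0.665 0.419 0.049] rect [666. 422.] [49. 45.] 44.8
stain_jar 0.71 [108. 174. 141. 199.] zt0.091 med [0.56  0.524 0.051] rect [561. 529.] [48. 51.] 7.8
beaker 0.92 [147. 224. 175. 252.] zt0.080 med [0.408 0.426 0.033] rect [406. 418.] [57. 54.] 7.1
beaker 0.91 [189. 227. 215. 254.] zt0.080 med [0.407 0.321 0.027] rect [406. 314.] [56. 55.] 84.8
beaker 0.79 [209. 276. 232. 299.] zt0.081 med [0.275 0.265 0.018] rect [276. 259.] [58. 52.] 89.9
drain_rack 0.85 [422. 227. 450. 252.] zt0.048 med [ 0.402 -0.32   0.037] rect [ 402. -321.] [68. 55.] 63.1
drain_rack 0.74 [248. 221. 272. 242.] zt0.037 med [0.433 0.152 0.015] rect [433. 152.] [16. 14.] 0.5
slide_tray 0.61 [436. 176. 478. 206.] zt0.016 med [ 0.542 -0.391  0.005] rect [ 540. -390.] [ 61. 103.] 18.8
drip_tray 0.77 [216. 138. 312. 176.] zt0.012 med
[... 1784 characters left out ...]
 med [ 0.397 -0.311  0.032] rect [ 405. -320.] [68. 60.] 63.3
slide_tray 0.51 [350. 153. 371. 172.] zt0.016 med [ 0.544 -0.391  0.007] rect [ 543. -390.] [ 62. 110.] 18.6
drip_tray 0.64 [175. 188. 267. 239.] zt0.011 med [0.64  0.159 0.004] rect [642. 143.] [101. 279.] 1.3
drip_tray 0.21 [348. 153. 370. 170.] zt0.016 med [ 0.546 -0.388  0.006] rect [ 543. -390.] [ 62. 110.] 19.3
warmer 0.94 [270. 153. 330. 195.] zt0.053 med [ 0.588 -0.128  0.044] rect [ 619. -154.] [143. 115.] 84.6
tube_rack 0.81 [329. 180. 361. 205.] zt0.043 med [ 0.418 -0.154  0.027] rect [ 428. -162.] [77. 47.] 85.4
dropper_bottle 0.76 [301. 188. 313. 223.] zt0.080 med [ 0.438 -0.006  0.041] rect [444. -11.] [ 8. 12.] 62.1
```

```bash
python3 - <<'E'
import cv2
a=cv2.imread("pics/top0.png"); cv2.imwrite("pics/topc.png",cv2.resize(a[120:320,90:490],None,fx=2,fy=2,interpolation=cv2.INTER_CUBIC))
b=cv2.imread("pics/side0.png"); cv2.imwrite("pics/sidec.png",cv2.resize(b[140:320,80:410],None,fx=2.4,fy=2.4,interpolation=cv2.INTER_CUBIC))
E
```

```text
(no output)
```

View pics/topc.png

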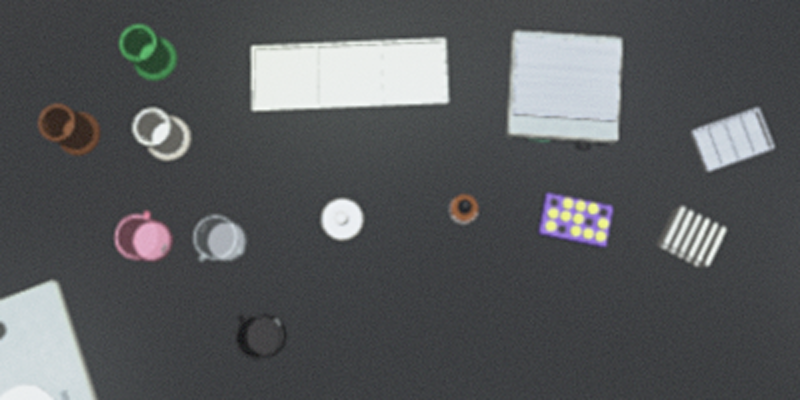

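View pics/sidec.png

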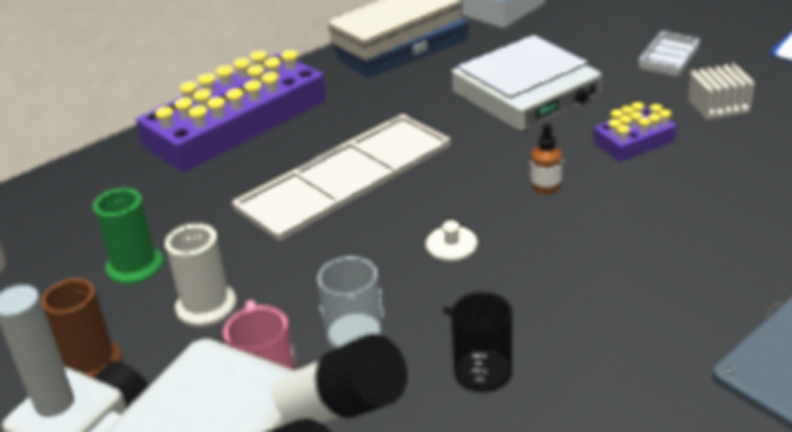

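Jars in the top picture: green (163,146), brown (124,187), off-white (172,188). The off-white one is the staining jar. Beakers: pink (161,238), black (221,287), clear (201,239). The plain clear glass one is meant. I'll confirm both in one enlarged crop while I refine the warmer, rack and tray poses.

```bash
python3 - <<'E'
from h import *
import json
s=r.get_state(); print({k:np.round(s[k],3).tolist() for k in("time","joint_pos","position","tcp_rot","gripper_width")})
from scipy.spatial.transform import Rotation as R
print(np.round(R.from_quat(s["tcp_rot"]).as_matrix(),3).tolist())
im=r.get_image("top"); c=im["color"]
cv2.imwrite("pics/cand.png",cv2.resize(c[125:305,100:240],None,fx=3.2,fy=3.2,interpolation=cv2.INTER_CUBIC))
cv2.imwrite("pics/warm.png",cv2.resize(c[130:260,340:490],None,fx=5,fy=4.5,interpolation=cv2.INTER_CUBIC))
# warmer profile
d=r.silhouettes(im,"warmer")[0]
m=np.zeros(c.shape[:2],bool); m[130:205,340:408]=1
P=world(im,m); P=P[P[:,2]>.02]
yaw=None
T=P[P[:,2]>.045]
(cc,ss,a)=cv2.minAreaRect((P[:,:2]*1000).astype(np.float32)); print("box",cc,ss,a)
th=np.deg2rad(a-90 if a>45 else a); e=np.array([np.cos(th),np.sin(th)]); f=np.array([-e[1],e[0]])
u=P[:,:2]@e; v=P[:,:2]@f
print("yaw",np.rad2deg(th),"u",np.percentile(u,[.5,99.5]),"v",np.percentile(v,[.5,99.5]))
for lo in np.arange(.50,.72,.008):
    k=(u>=lo)&(u<lo+.008)
    if k.sum()>5: print(round(lo,3),k.sum(),round(np.median(P[k,2]),4))
for n,rg in dict(rack=(slice(220,258),slice(415,455)),slide=(slice(170,210),slice(432,482)),cover=(slice(215,245),slice(245,276)),jar=(slice(168,204),slice(150,192))).items():
    m=np.zeros(c.shape[:2],bool); m[rg]=1
    P=world(im,m); lim=dict(rack=.03,slide=.008,cover=.008,jar=.08)[n]; P=P[P[:,2]>lim]
    print(n,len(P),cv2.minAreaRect((P[:,:2]*1000).astype(np.float32)),P[:,2].max())
E
```

```text
{'time': 1.0, 'joint_pos': [1.168, 0.576, 0.025, 1.437, -0.015, 1.129, -0.057], 'position': [0.212, -0.641, 0.231], 'tcp_rot': [0.987, 0.159, 0.0, 0.0], 'gripper_width': 0.085}
[[0.95, 0.313, 0.0], [0.313, -0.95, 0.0], [0.0, 0.0, -1.0]]
box (607.4051513671875, -152.95547485351562) (152.3450164794922, 158.52340698242188) 85.36531066894531
yaw -4.6346893310546875 u [0.54323121 0.69500552] v [-0.17757268 -0.0276819 ]
0.532 8 0.0262
0.54 51 0.0323
0.548 201 0.0397
0.556 160 0.0423
0.564 162 0.0426
0.572 185 0.0456
0.58 165 0.0503
0.588 154 0.0505
0.596 160 0.0505
0.604 161 0.05
0.612 160 0.0506
0.62 160 0.0501
0.628 161 0.0499
0.636 162 0.0506
0.644 152 0.0506
0.652 164 0.05
0.66 159 0.0506
0.668 154 0.0503
0.676 161 0.0498
0.684 112 0.0432
0.692 58 0.0405
rack 388 ((403.18109130859375, -321.0726623535156), (68.07598114013672, 56.51544189453125), 63.65576171875) 0.05206703690584298
slide 217 ((538.0205688476562, -389.0087585449219), (90.09541320800781, 123.17794036865234), 0.538300096988678) 0.020668515393234416
cover 318 ((443.2766418457031, 150.44107055664062), (55.524295806884766, 72.21067810058594), 79.74861145019531) 0.04032753882104717
jar 120 ((551.9177856445312, 399.05694580078125), (48.4076042175293, 46.748451232910156), 44.712154388427734) 0.097466561061624
```

View pics/cand.png

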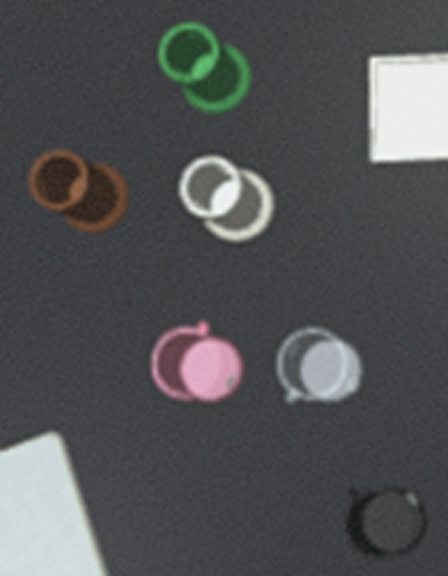

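View pics/warm.png

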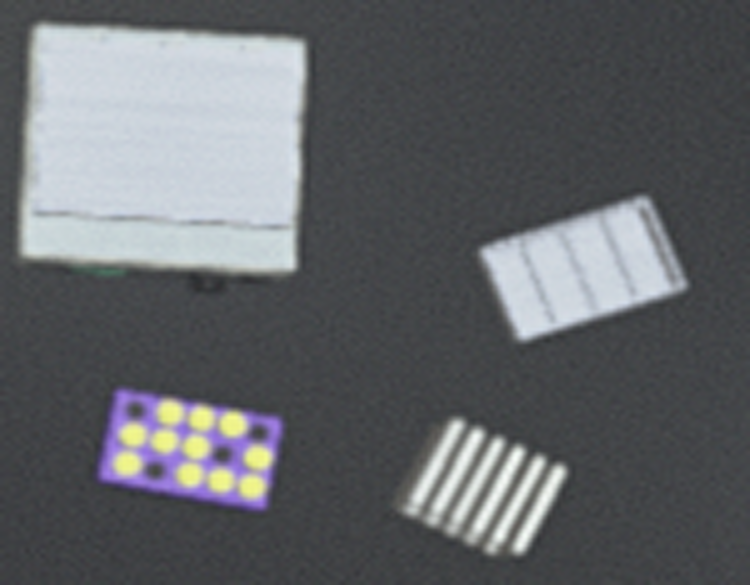

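The crop shows the off-white jar at crop (225,200) and the clear beaker at crop (320,365). Both match their descriptions, and the look-alikes are clearly coloured. The plate's centre comes out near (0.621,-0.153), yaw about -4.6°. I'll start with the drain rack.

Request:
jog_arm(
  delta_rot=[
    [0,0,-7],
    [0,0,-14],
    [0,0,-21],
    [0,0,-28],
    [0,0,-35],
    [0,0,-42],
    [0,0,-44],
    [0,0,-44],
  ],
  travel=[
    [282,-244,60],
    [282,-244,60],
    [282,-244,60],
    [282,-244,60],
    [282,-244,60],
    [282,-244,60],
    [282,-244,60],
    [282,-244,60],
  ],
  gripper=[1,1,1,1,1,1,1,1],
)

```text
time: 1.77
position: [0.381, -0.357, 0.1784]
tcp_rot: [0.855, 0.518, 0.0, 0.0]
wrist_force: [0.7, -0.5, 1.1]
gripper_width: 0.0853
grasp_force: 0.0
```

Request:
jog_arm(
  delta_rot=[
    [0,0,0],
    [0,0,0],
    [0,0,0],
  ],
  travel=[
    [0,0,0],
    [0,0,0],
    [0,0,0],
  ],
  gripper=[1,1,1],
)

```text
time: 2.02
position: [0.3804, -0.3589, 0.1786]
tcp_rot: [0.856, 0.517, -0.0, 0.0]
wrist_force: [-0.3, -0.5, 0.6]
gripper_width: 0.0855
grasp_force: 0.0
```

```bash
cat > d.py <<'E'
import sys
from h import *
from scipy.spatial.transform import Rotation as R
# args: x y z (mm) phi(deg) ... -> tool-frame travel and z-turn from the present pose
def go(x,y,z,phi):
    s=r.get_state(); M=R.from_quat(s["tcp_rot"]).as_matrix()
    p=np.array(s["position"])*1000
    cur=np.degrees(np.arctan2(M[1,1],M[0,1]))
    print("at",p.round(1),"phi",cur.round(2),"travel",(M.T@(np.array([x,y,z])-p)).round(1),"turn z",round(cur-phi,1),"tilt",M[:,2].round(4))
if __name__=="__main__":
    a=list(map(float,sys.argv[1:]))
    for i in range(0,len(a),4): go(*a[i:i+4])
E
python3 d.py 403 -321 100 -27.5 403 -321 6 -27.5
```

```text
at [ 380.4 -358.9  178.6] phi -27.72 travel [44.1  2.4 78.5] turn z -0.2 tilt [-1.e-04 -6.e-04 -1.e+00]
at [ 380.4 -358.9  178.6] phi -27.72 travel [ 44.2   2.4 172.5] turn z -0.2 tilt [-1.e-04 -6.e-04 -1.e+00]
```

Request:
jog_arm(
  delta_rot=[
    [0,0,0],
    [0,0,0],
    [0,0,0],
    [0,0,0],
    [0,0,0],
    [0,0,0],
    [0,0,0],
    [0,0,0],
  ],
  travel=[
    [25,1,30],
    [44,2,60],
    [44,2,90],
    [44,2,120],
    [44,2,145],
    [44,2,160],
    [44,2,172],
    [44,2,172],
  ],
  gripper=[1,1,1,1,1,1,1,1],
)

```text
time: 2.68
position: [0.4009, -0.3215, 0.0042]
tcp_rot: [0.857, 0.516, -0.001, -0.001]
wrist_force: [-0.9, -1.0, 0.2]
gripper_width: 0.0853
grasp_force: 0.0
```

Request:
jog_arm(
  delta_rot=[
    [0,0,0],
    [0,0,0],
    [0,0,0],
    [0,0,0],
    [0,0,0],
    [0,0,0],
    [0,0,0],
    [0,0,0],
  ],
  travel=[
    [0,0,0],
    [0,0,0],
    [0,0,0],
    [0,0,0],
    [0,0,0],
    [0,0,0],
    [0,0,0],
    [0,0,0],
  ],
  gripper=[0,0,0,0,0,0,0,0],
)

```text
time: 3.35
position: [0.4031, -0.3216, 0.0077]
tcp_rot: [0.856, 0.517, 0.0, 0.001]
wrist_force: [-1.5, -1.0, 7.8]
gripper_width: 0.0547
grasp_force: 63.8
```

Request:
jog_arm(
  delta_rot=[
    [0,0,0],
    [0,0,0],
    [0,0,0],
    [0,0,-5],
    [0,0,-12],
    [0,0,-19],
    [0,0,-26],
    [0,0,-29],
  ],
  travel=[
    [0,0,-25],
    [0,0,-60],
    [10,1,-95],
    [40,3,-120],
    [80,7,-130],
    [120,10,-130],
    [160,14,-130],
    [200,17,-130],
  ],
  gripper=[0,0,0,0,0,0,0,0],
)

```text
time: 4.02
position: [0.5117, -0.1503, 0.1377]
tcp_rot: [0.697, 0.717, 0.0, 0.001]
wrist_force: [-0.5, -0.8, 0.1]
gripper_width: 0.0553
grasp_force: 63.8
```

```bash
python3 d.py 642 53 130 1.4; python3 -c "
from h import *
s=r.get_state();print(s['gripper_width'],s['grasp_force'],s['wrist_force'])"
```

```text
at [ 511.7 -150.3  137.7] phi 1.61 travel [199.5 135.9   7.7] turn z 0.2 tilt [ 0.0021 -0.001  -1.    ]
0.05533859719326952 63.752737641334534 [-0.54474157 -0.82772767  0.07740898]
```

Request:
jog_arm(
  delta_rot=[
    [0,0,0],
    [0,0,0],
    [0,0,0],
    [0,0,0],
    [0,0,0],
    [0,0,0],
    [0,0,0],
    [0,0,0],
  ],
  travel=[
    [32,22,0],
    [64,44,0],
    [96,66,0],
    [128,88,0],
    [160,110,0],
    [185,127,0],
    [196,134,0],
    [196,134,0],
  ],
  gripper=[0,0,0,0,0,0,0,0],
)

```text
time: 4.68
position: [0.6415, 0.052, 0.1368]
tcp_rot: [0.698, 0.717, 0.001, -0.0]
wrist_force: [0.2, -0.5, -1.0]
gripper_width: 0.0552
grasp_force: 63.8
```

Request:
jog_arm(
  delta_rot=[
    [0,0,0],
    [0,0,0],
  ],
  travel=[
    [0,0,0],
    [0,0,0],
  ],
  gripper=[0,0],
)

```text
time: 4.85
position: [0.6398, 0.0456, 0.1365]
tcp_rot: [0.7, 0.714, -0.001, 0.0]
wrist_force: [-0.8, -0.7, -0.4]
gripper_width: 0.0551
grasp_force: 63.8
```

```bash
python3 d.py 642 53 11 1.4; python3 - <<'E'
from h import *
im=r.get_image("top")
m=np.zeros((420,560),bool);m[130:182,208:318]=1
P=world(im,m);P=P[(P[:,2]>.007)&(P[:,2]<.02)]
print(cv2.minAreaRect((P[:,:2]*1000).astype(np.float32)))
c=P[:,:2]*1000
print(np.percentile(c,[1,99],axis=0))
cv2.imwrite("pics/t1.png",cv2.resize(im["color"][100:260,200:380],None,fx=4,fy=3.7))
E
```

```text
at [639.8  45.6 136.5] phi 1.18 travel [  7.5   2.5 125.5] turn z -0.2 tilt [-6.0e-04 -1.5e-03 -1.0e+00]
((643.0573120117188, 162.35293579101562), (286.5286560058594, 139.451171875), 86.79631805419922)
[[584.21403445  29.81999258]
 [695.33577437 280.3483182 ]]
```

View pics/t1.png

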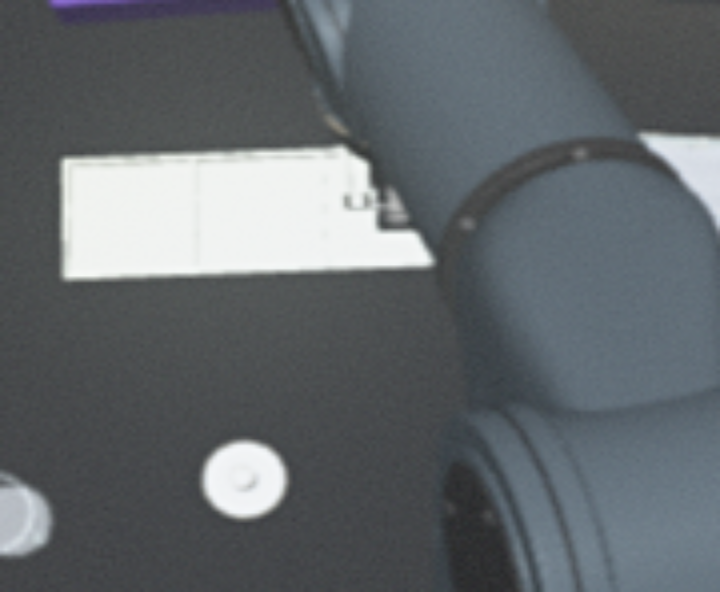

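Request:
jog_arm(
  delta_rot=[
    [0,0,0],
    [0,0,0],
    [0,0,0],
    [0,0,0],
    [0,0,0],
    [0,0,0],
    [0,0,0],
    [0,0,0],
  ],
  travel=[
    [7,2,30],
    [7,2,60],
    [7,2,85],
    [7,2,95],
    [7,2,105],
    [7,2,105],
    [7,2,105],
    [7,2,105],
  ],
  gripper=[0,0,0,0,0,0,0,0],
)

```text
time: 5.57
position: [0.6432, 0.0545, 0.0328]
tcp_rot: [0.699, 0.715, 0.001, 0.001]
wrist_force: [-0.3, 0.2, -0.8]
gripper_width: 0.0551
grasp_force: 63.8
```

```bash
python3 d.py 642 53 11.3 1.4
```

```text
at [643.2  54.5  32.8] phi 1.24 travel [-1.4 -1.3 21.5] turn z -0.2 tilt [ 2.2e-03  3.0e-04 -1.0e+00]
```

Request:
jog_arm(
  delta_rot=[
    [0,0,0],
    [0,0,0],
    [0,0,0],
    [0,0,0],
    [0,0,0],
  ],
  travel=[
    [0,0,8],
    [-1,-1,15],
    [-1,-1,20],
    [-1,-1,20],
    [-1,-1,20],
  ],
  gripper=[0,0,0,0,0],
)

```text
time: 5.98
position: [0.6411, 0.0535, 0.0109]
tcp_rot: [0.699, 0.715, -0.0, -0.0]
wrist_force: [0.6, 0.3, -0.6]
gripper_width: 0.0551
grasp_force: 63.8
```

Request:
jog_arm(
  delta_rot=[
    [0,0,0],
    [0,0,0],
    [0,0,0],
    [0,0,0],
    [0,0,0],
  ],
  travel=[
    [0,0,0],
    [0,0,0],
    [0,0,0],
    [0,0,0],
    [0,0,0],
  ],
  gripper=[0,1,1,1,1],
)

```text
time: 6.4
position: [0.6413, 0.0536, 0.0114]
tcp_rot: [0.699, 0.715, 0.0, 0.0]
wrist_force: [-0.0, 0.8, 0.1]
gripper_width: 0.0851
grasp_force: 0.0
```

Request:
jog_arm(
  delta_rot=[
    [0,0,0],
    [0,0,0],
    [0,0,0],
    [0,0,0],
    [0,0,0],
    [0,0,0],
    [0,0,0],
    [0,0,0],
  ],
  travel=[
    [0,0,-30],
    [0,0,-70],
    [30,-7,-105],
    [68,-16,-120],
    [107,-25,-130],
    [146,-34,-135],
    [185,-43,-140],
    [224,-52,-140],
  ],
  gripper=[1,1,1,1,1,1,1,1],
)

```text
time: 7.07
position: [0.5842, 0.2784, 0.153]
tcp_rot: [0.699, 0.715, 0.001, 0.0]
wrist_force: [0.2, 0.8, -0.6]
gripper_width: 0.0852
grasp_force: 0.0
```

Request:
jog_arm(
  delta_rot=[
    [0,0,0],
    [0,0,0],
    [0,0,0],
    [0,0,0],
    [0,0,0],
    [0,0,0],
    [0,0,0],
  ],
  travel=[
    [39,-9,0],
    [78,-18,0],
    [110,-27,0],
    [125,-30,0],
    [125,-30,0],
    [125,-30,0],
    [125,-30,0],
  ],
  gripper=[1,1,1,1,1,1,1],
)

```text
time: 7.65
position: [0.5524, 0.399, 0.1511]
tcp_rot: [0.7, 0.714, -0.0, 0.001]
wrist_force: [0.4, -0.1, -0.1]
gripper_width: 0.0855
grasp_force: 0.0
```

```bash
python3 d.py 552.5 400 45 1.4; python3 - <<'E'
from h import *
im=r.get_image("top")
m=np.zeros((420,560),bool);m[136:180,285:318]=1
P=world(im,m)
Q=P[(P[:,2]>.03)&(P[:,2]<.06)]
print("rack",cv2.minAreaRect((Q[:,:2]*1000).astype(np.float32)),Q[:,2].max())
d=r.silhouettes(im,"drip_tray")[0]
Q=world(im,d["pixels"]);Q=Q[Q[:,2]<.02];print("tray",cv2.minAreaRect((Q[:,:2]*1000).astype(np.float32)))
cv2.imwrite("pics/t2.png",cv2.resize(im["color"][100:260,140:340],None,fx=4,fy=3.7))
E
```

```text
at [552.4 399.  151.1] phi 1.18 travel [1.200e+00 1.000e-01 1.061e+02] turn z -0.2 tilt [ 3.0e-04 -1.5e-03 -1.0e+00]
rack ((638.9249877929688, 52.81962585449219), (62.91539764404297, 57.21632766723633), 89.54695892333984) 0.054529091989450655
tray ((640.14013671875, 145.0452423095703), (101.62893676757812, 281.43292236328125), 1.7916475534439087)
```

View pics/t2.png

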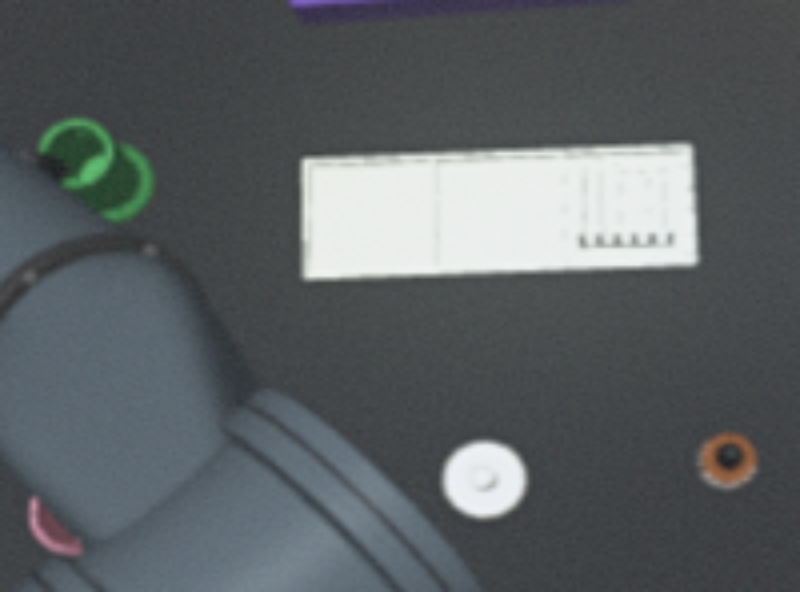

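Request:
jog_arm(
  delta_rot=[
    [0,0,0],
    [0,0,0],
    [0,0,0],
    [0,0,0],
    [0,0,0],
    [0,0,0],
    [0,0,0],
  ],
  travel=[
    [1,0,25],
    [1,0,50],
    [1,0,75],
    [1,0,98],
    [1,0,113],
    [1,0,113],
    [1,0,113],
  ],
  gripper=[1,1,1,1,1,1,1],
)

```text
time: 8.33
position: [0.552, 0.4002, 0.038]
tcp_rot: [0.7, 0.714, -0.001, 0.0]
wrist_force: [0.4, 0.2, 1.1]
gripper_width: 0.0855
grasp_force: 0.0
```

Request:
jog_arm(
  delta_rot=[
    [0,0,0],
    [0,0,0],
    [0,0,0],
    [0,0,0],
    [0,0,0],
    [0,0,0],
    [0,0,0],
    [0,0,0],
  ],
  travel=[
    [0,0,0],
    [0,0,0],
    [0,0,0],
    [0,0,0],
    [0,0,0],
    [0,0,0],
    [0,0,0],
    [0,0,0],
  ],
  gripper=[0,0,0,0,0,0,0,0],
)

```text
time: 9.0
position: [0.5524, 0.402, 0.04]
tcp_rot: [0.699, 0.715, 0.001, 0.0]
wrist_force: [0.7, -1.0, 5.8]
gripper_width: 0.0473
grasp_force: 61.2
```

```bash
python3 d.py 637.5 233.5 140 1.4 637.5 233.5 41.5 1.4
```

```text
at [552.4 402.   40. ] phi 1.25 travel [-170.2   81.6 -100. ] turn z -0.1 tilt [ 0.0021  0.0012 -1.    ]
at [552.4 402.   40. ] phi 1.25 travel [-170.4   81.4   -1.5] turn z -0.1 tilt [ 0.0021  0.0012 -1.    ]
```

Request:
jog_arm(
  delta_rot=[
    [0,0,0],
    [0,0,0],
    [0,0,0],
    [0,0,0],
    [0,0,0],
    [0,0,0],
    [0,0,0],
    [0,0,0],
  ],
  travel=[
    [0,0,-15],
    [0,0,-35],
    [0,0,-60],
    [-15,7,-80],
    [-45,21,-100],
    [-80,38,-100],
    [-112,53,-100],
    [-142,68,-100],
  ],
  gripper=[0,0,0,0,0,0,0,0],
)

```text
time: 9.67
position: [0.6236, 0.2589, 0.1394]
tcp_rot: [0.699, 0.715, 0.0, 0.001]
wrist_force: [0.5, -0.5, -3.0]
gripper_width: 0.0477
grasp_force: 62.7
```

Request:
jog_arm(
  delta_rot=[
    [0,0,0],
    [0,0,0],
    [0,0,0],
    [0,0,0],
    [0,0,0],
  ],
  travel=[
    [-18,9,0],
    [-28,13,0],
    [-28,13,0],
    [-28,13,0],
    [-28,13,0],
  ],
  gripper=[0,0,0,0,0],
)

```text
time: 10.08
position: [0.6351, 0.2361, 0.1385]
tcp_rot: [0.698, 0.716, 0.0, -0.001]
wrist_force: [-0.5, 0.9, -3.4]
gripper_width: 0.0482
grasp_force: 62.7
```

```bash
python3 d.py 637.5 233.5 41.5 1.4; python3 - <<'E'
from h import *
im=r.get_image("side")
cv2.imwrite("pics/s1.png",cv2.resize(im["color"][120:280,120:320],None,fx=4,fy=3.7))
for d in r.silhouettes(im,"stain_jar")[:4]:
    P=world(im,d["pixels"]);print(round(d["p"],2),d["bbox"],np.median(P,0).round(3),np.percentile(P,[3,97],axis=0).round(3).tolist())
E
```

```text
at [635.1 236.1 138.5] phi 1.41 travel [-2.8  2.4 97. ] turn z 0.0 tilt [-6.0e-04  1.7e-03 -1.0e+00]
0.89 [185.3, 165.9, 208.2, 206.8] [0.621 0.25  0.133] [[0.607, 0.216, 0.102], [0.658, 0.261, 0.189]]
0.77 [92.4, 255.4, 133.3, 297.6] [0.545 0.532 0.065] [[0.307, 0.505, 0.007], [0.585, 0.6, 0.223]]
0.58 [122.4, 216.5, 147.3, 256.5] [0.651 0.428 0.055] [[0.641, 0.401, 0.004], [0.692, 0.448, 0.091]]
```

View pics/s1.png

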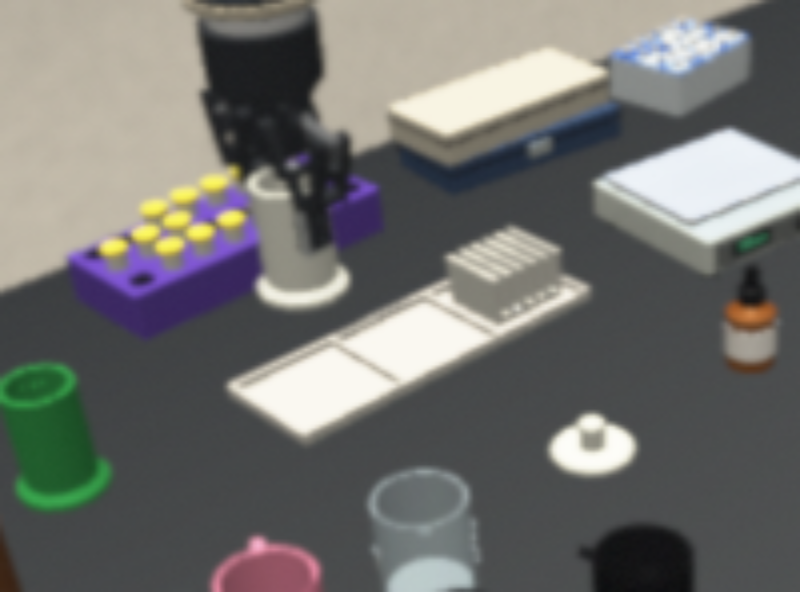

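```bash
python3 - <<'E'
from h import *
from scipy.optimize import least_squares
im=r.get_image("side")
d=r.silhouettes(im,"stain_jar")[0]; P=world(im,d["pixels"]); print(d["bbox"])
Q=P[(P[:,2]>.118)&(P[:,2]<.165)]
f=least_squares(lambda q:np.hypot(Q[:,0]-q[0],Q[:,1]-q[1])-.025,[.635,.236],loss="soft_l1",f_scale=.002)
print(f.x,len(Q),np.median(abs(f.fun)))
E
```

```text
[183.4, 166.5, 205.6, 203.5]
[0.63663064 0.23289672] 193 0.0008192101577874401
```

Request:
jog_arm(
  delta_rot=[
    [0,0,0],
    [0,0,0],
    [0,0,0],
    [0,0,0],
    [0,0,0],
    [0,0,0],
    [0,0,0],
    [0,0,0],
  ],
  travel=[
    [1,1,25],
    [1,1,50],
    [1,1,70],
    [1,1,82],
    [1,1,88],
    [1,1,92],
    [1,1,95],
    [1,1,95],
  ],
  gripper=[0,0,0,0,0,0,0,0],
)

```text
time: 10.95
position: [0.6376, 0.2348, 0.0438]
tcp_rot: [0.699, 0.715, 0.0, 0.0]
wrist_force: [-0.1, -0.4, -2.3]
gripper_width: 0.0481
grasp_force: 62.6
```

Request:
jog_arm(
  delta_rot=[
    [0,0,0],
    [0,0,0],
    [0,0,0],
  ],
  travel=[
    [0,0,0],
    [0,0,0],
    [0,0,0],
  ],
  gripper=[0,0,0],
)

```text
time: 11.2
position: [0.6377, 0.2347, 0.0442]
tcp_rot: [0.699, 0.715, 0.001, 0.0]
wrist_force: [-0.2, 0.2, -2.4]
gripper_width: 0.0478
grasp_force: 62.6
```

Request:
jog_arm(
  delta_rot=[
    [0,0,0],
    [0,0,0],
    [0,0,0],
    [0,0,0],
  ],
  travel=[
    [0,0,1],
    [0,0,2],
    [0,0,2],
    [0,0,2],
  ],
  gripper=[0,0,0,0],
)

```text
time: 11.53
position: [0.6378, 0.2346, 0.043]
tcp_rot: [0.699, 0.715, 0.001, 0.0]
wrist_force: [-2.7, -0.5, 10.9]
gripper_width: 0.0481
grasp_force: 63.7
```

Request:
jog_arm(
  delta_rot=[
    [0,0,0],
    [0,0,0],
    [0,0,0],
    [0,0,0],
    [0,0,0],
    [0,0,0],
    [0,0,0],
    [0,0,0],
  ],
  travel=[
    [0,0,0],
    [0,0,0],
    [0,0,0],
    [0,0,0],
    [0,0,0],
    [0,0,-20],
    [0,0,-50],
    [0,0,-90],
  ],
  gripper=[1,1,1,1,1,1,1,1],
)

```text
time: 12.2
position: [0.6356, 0.2338, 0.1295]
tcp_rot: [0.699, 0.715, -0.002, -0.001]
wrist_force: [1.7, 0.0, -0.3]
gripper_width: 0.0855
grasp_force: 0.0
```

```bash
python3 d.py 405 316 150 0; python3 - <<'E'
from h import *
for n in("top","side"):
    im=r.get_image(n)
    for d in r.silhouettes(im,"beaker")[:4]:
        P=world(im,d["pixels"]); P=P[(P[:,2]>.07)&(P[:,2]<.09)]
        if len(P)>10: print(n,round(d["p"],2),d["bbox"],[np.round(v,1) for v in cv2.minEnclosingCircle((P[:,:2]*1000).astype(np.float32))],len(P))
E
```

```text
at [635.6 233.8 129.5] phi 1.29 travel [  87.4 -228.8  -19.4] turn z 1.3 tilt [-0.0051 -0.002  -1.    ]
top 0.73 [209.4, 278.4, 232.5, 297.6] [array([278.9, 258.3]), np.float64(30.0)] 91
top 0.7 [147.4, 221.4, 174.7, 252.1] [array([410., 418.]), np.float64(32.2)] 111
top 0.56 [189.1, 230.9, 214.6, 252.6] [array([404.5, 314.4]), np.float64(29.5)] 89
side 0.9 [175.2, 267.9, 205.2, 292.0] [array([410.8, 420.1]), np.float64(31.2)] 190
side 0.61 [264.3, 260.9, 295.1, 304.2] [array([277.4, 262.2]), np.float64(30.7)] 185
side 0.55 [211.2, 248.2, 237.5, 285.1] [array([403.8, 315.7]), np.float64(32.3)] 146
```

Request:
jog_arm(
  delta_rot=[
    [0,0,0],
    [0,0,0],
    [0,0,0],
    [0,0,0],
    [0,0,0],
    [0,0,0],
    [0,0,0],
    [0,0,0],
  ],
  travel=[
    [13,-35,-15],
    [27,-71,-20],
    [41,-107,-20],
    [54,-143,-20],
    [67,-179,-20],
    [78,-208,-20],
    [86,-229,-20],
    [86,-229,-20],
  ],
  gripper=[1,1,1,1,1,1,1,1],
)

```text
time: 13.07
position: [0.4011, 0.317, 0.1506]
tcp_rot: [0.697, 0.717, -0.001, -0.001]
wrist_force: [0.3, 0.4, -0.1]
gripper_width: 0.0853
grasp_force: 0.0
```

Request:
jog_arm(
  delta_rot=[
    [0,0,0],
    [0,0,0],
    [0,0,0],
  ],
  travel=[
    [0,0,0],
    [0,0,0],
    [0,0,0],
  ],
  gripper=[1,1,1],
)

```text
time: 13.32
position: [0.4075, 0.3147, 0.1508]
tcp_rot: [0.7, 0.714, -0.0, 0.0]
wrist_force: [-0.0, -0.1, 0.3]
gripper_width: 0.0853
grasp_force: 0.0
```

```bash
python3 d.py 405.5 314.5 30 1.3
```

```text
at [407.5 314.7 150.8] phi 1.17 travel [-1.000e-01 -1.900e+00  1.208e+02] turn z -0.1 tilt [-2.e-04 -6.e-04 -1.e+00]
```

Request:
jog_arm(
  delta_rot=[
    [0,0,0],
    [0,0,0],
    [0,0,0],
    [0,0,0],
    [0,0,0],
    [0,0,0],
    [0,0,0],
    [0,0,0],
  ],
  travel=[
    [0,-2,25],
    [0,-2,55],
    [0,-2,80],
    [0,-2,100],
    [0,-2,115],
    [0,-2,124],
    [0,-2,124],
    [0,-2,124],
  ],
  gripper=[1,1,1,1,1,1,1,1],
)

```text
time: 13.98
position: [0.4048, 0.3151, 0.0272]
tcp_rot: [0.7, 0.715, -0.0, 0.0]
wrist_force: [0.6, 0.1, 0.3]
gripper_width: 0.0853
grasp_force: 0.0
```

Request:
jog_arm(
  delta_rot=[
    [0,0,0],
    [0,0,0],
    [0,0,0],
    [0,0,0],
    [0,0,0],
    [0,0,0],
    [0,0,0],
  ],
  travel=[
    [0,0,0],
    [0,0,0],
    [0,0,0],
    [0,0,0],
    [0,0,0],
    [0,0,0],
    [0,0,0],
  ],
  gripper=[0,0,0,0,0,0,0],
)

```text
time: 14.57
position: [0.4052, 0.3158, 0.0288]
tcp_rot: [0.699, 0.715, 0.001, 0.0]
wrist_force: [0.1, -0.9, 9.1]
gripper_width: 0.0578
grasp_force: 62.7
```

```bash
python3 d.py 640 144 130 1.4
```

```text
at [405.2 315.8  28.8] phi 1.24 travel [-176.7  231.2 -101. ] turn z -0.2 tilt [ 0.002   0.0013 -1.    ]
```

Request:
jog_arm(
  delta_rot=[
    [0,0,0],
    [0,0,0],
    [0,0,0],
    [0,0,0],
    [0,0,0],
    [0,0,0],
    [0,0,0],
    [0,0,0],
  ],
  travel=[
    [0,0,-15],
    [0,0,-40],
    [0,0,-70],
    [-12,16,-100],
    [-32,42,-120],
    [-56,73,-120],
    [-80,105,-120],
    [-104,136,-120],
  ],
  gripper=[0,0,0,0,0,0,0,0],
)

```text
time: 15.23
position: [0.5444, 0.2132, 0.149]
tcp_rot: [0.699, 0.715, 0.001, 0.001]
wrist_force: [0.1, 0.5, -1.1]
gripper_width: 0.0578
grasp_force: 64.2
```

Request:
jog_arm(
  delta_rot=[
    [0,0,0],
    [0,0,0],
    [0,0,0],
    [0,0,0],
    [0,0,0],
    [0,0,0],
    [0,0,0],
  ],
  travel=[
    [-24,31,0],
    [-48,63,0],
    [-63,82,0],
    [-72,94,0],
    [-72,94,0],
    [-72,94,0],
    [-72,94,0],
  ],
  gripper=[0,0,0,0,0,0,0],
)

```text
time: 15.82
position: [0.6374, 0.1454, 0.1477]
tcp_rot: [0.699, 0.715, 0.0, -0.0]
wrist_force: [-0.3, 0.7, -0.6]
gripper_width: 0.0577
grasp_force: 64.2
```

```bash
python3 d.py 640 144 32 1.4; python3 - <<'E'
from h import *
im=r.get_image("side")
cv2.imwrite("pics/s2.png",cv2.resize(im["color"][120:280,140:340],None,fx=4,fy=3.7))
E
```

```text
at [637.4 145.4 147.7] phi 1.32 travel [ -1.6   2.6 115.7] turn z -0.1 tilt [-3.e-04  7.e-04 -1.e+00]
```

View pics/s2.png

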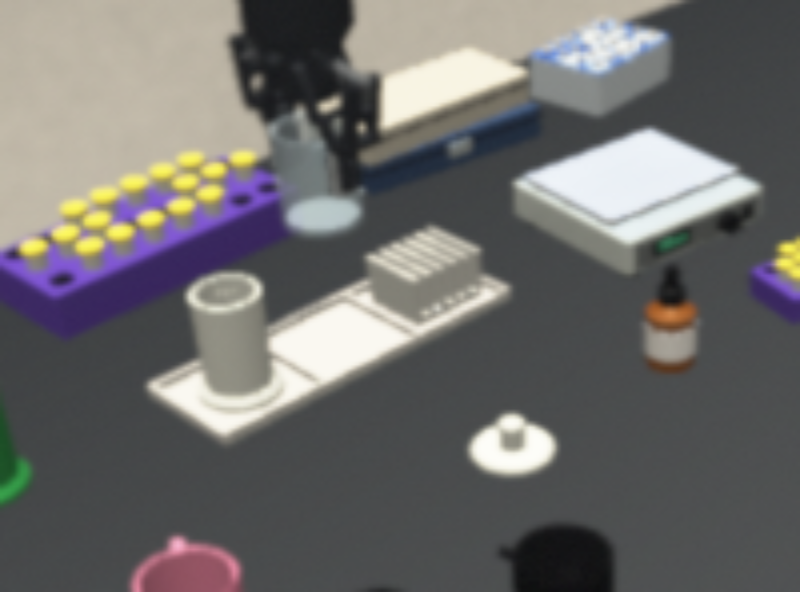

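Request:
jog_arm(
  delta_rot=[
    [0,0,0],
    [0,0,0],
    [0,0,0],
    [0,0,0],
    [0,0,0],
    [0,0,0],
    [0,0,0],
    [0,0,0],
  ],
  travel=[
    [-2,3,28],
    [-2,3,56],
    [-2,3,80],
    [-2,3,98],
    [-2,3,108],
    [-2,3,114],
    [-2,3,116],
    [-2,3,116],
  ],
  gripper=[0,0,0,0,0,0,0,0],
)

```text
time: 16.53
position: [0.641, 0.1435, 0.0324]
tcp_rot: [0.699, 0.715, 0.0, -0.0]
wrist_force: [0.7, 0.5, -1.1]
gripper_width: 0.058
grasp_force: 64.3
```

Request:
jog_arm(
  delta_rot=[
    [0,0,0],
    [0,0,0],
  ],
  travel=[
    [0,0,0],
    [0,0,0],
  ],
  gripper=[0,0],
)

```text
time: 16.7
position: [0.6419, 0.1431, 0.0324]
tcp_rot: [0.699, 0.715, 0.001, 0.0]
wrist_force: [0.5, -0.4, -0.5]
gripper_width: 0.0574
grasp_force: 64.3
```

Request:
jog_arm(
  delta_rot=[
    [0,0,0],
    [0,0,0],
    [0,0,0],
  ],
  travel=[
    [0,0,1],
    [0,0,1],
    [0,0,1],
  ],
  gripper=[0,0,0],
)

```text
time: 16.95
position: [0.642, 0.1429, 0.0319]
tcp_rot: [0.699, 0.715, 0.001, 0.001]
wrist_force: [-2.0, -0.3, 9.7]
gripper_width: 0.0576
grasp_force: 65.0
```

Request:
jog_arm(
  delta_rot=[
    [0,0,0],
    [0,0,0],
    [0,0,0],
    [0,0,0],
    [0,0,0],
    [0,0,0],
    [0,0,0],
    [0,0,0],
  ],
  travel=[
    [0,0,0],
    [0,0,0],
    [0,0,0],
    [0,0,0],
    [0,0,0],
    [0,0,-25],
    [0,0,-60],
    [0,0,-95],
  ],
  gripper=[1,1,1,1,1,1,1,1],
)

```text
time: 17.62
position: [0.6405, 0.1424, 0.1254]
tcp_rot: [0.699, 0.715, -0.001, -0.001]
wrist_force: [0.6, -0.4, 0.3]
gripper_width: 0.0854
grasp_force: 0.0
```

```bash
python3 d.py 434 152 80 1.4; python3 - <<'E'
from h import *
m=np.zeros((420,560),bool)
for n in("top","side"):
    im=r.get_image(n)
    for l in("jar_cover",):
      for d in r.silhouettes(im,l)[:3]:
        P=world(im,d["pixels"]); 
        for lo,hi in((.030,.042),(.008,.022)):
            Q=P[(P[:,2]>lo)&(P[:,2]<hi)]
            if len(Q)>5: print(n,l,round(d["p"],2),d["bbox"],lo,[np.round(v,1) for v in cv2.minEnclosingCircle((Q[:,:2]*1000).astype(np.float32))],np.median(Q,0).round(4),len(Q))
    c=np.zeros((420,560),bool)
    if n=="top": c[215:248,244:278]=1
    else: c[225:250,254:286]=1
    P=world(im,c);Q=P[(P[:,2]>.031)&(P[:,2]<.042)]; print(n,"knob",Q.mean(0).round(4),len(Q)); Q=P[(P[:,2]>.010)&(P[:,2]<.018)]; print("disc",[np.round(v,1) for v in cv2.minEnclosingCircle((Q[:,:2]*1000).astype(np.float32))])
E
```

```text
at [640.5 142.4 125.4] phi 1.28 travel [  14.2 -206.1   46. ] turn z -0.1 tilt [-2.7e-03 -5.0e-04 -1.0e+00]
top jar_cover 0.54 [251.8, 220.9, 266.2, 241.7] 0.03 [array([434.3, 151.8]), np.float64(7.9)] [0.433  0.1508 0.0356] 31
top jar_cover 0.54 [251.8, 220.9, 266.2, 241.7] 0.008 [array([433.6, 152.4]), np.float64(27.6)] [0.4296 0.1547 0.0148] 231
top knob [0.434  0.1516 0.0356] 30
disc [array([433.6, 152.5]), np.float64(27.6)]
side jar_cover 0.66 [256.5, 225.8, 282.0, 246.0] 0.03 [array([434.7, 151.9]), np.float64(9.7)] [0.434  0.1532 0.0352] 31
side jar_cover 0.66 [256.5, 225.8, 282.0, 246.0] 0.008 [array([435.3, 153.4]), np.float64(28.5)] [0.4284 0.1587 0.0144] 200
side knob [0.4342 0.1538 0.0353] 30
disc [array([435.3, 153.4]), np.float64(28.5)]
```

Request:
jog_arm(
  delta_rot=[
    [0,0,0],
    [0,0,0],
    [0,0,0],
    [0,0,0],
    [0,0,0],
    [0,0,0],
    [0,0,0],
    [0,0,0],
  ],
  travel=[
    [2,-30,0],
    [5,-65,0],
    [7,-100,0],
    [9,-135,15],
    [12,-165,30],
    [14,-190,40],
    [14,-206,45],
    [14,-206,45],
  ],
  gripper=[1,1,0.6,0.6,0.6,0.6,0.6,0.6],
)

```text
time: 18.48
position: [0.4299, 0.151, 0.0784]
tcp_rot: [0.698, 0.716, -0.003, -0.001]
wrist_force: [-0.1, -0.3, -0.1]
gripper_width: 0.0512
grasp_force: 0.0
```

Request:
jog_arm(
  delta_rot=[
    [0,0,0],
    [0,0,0],
    [0,0,0],
  ],
  travel=[
    [0,0,0],
    [0,0,0],
    [0,0,0],
  ],
  gripper=[0.5,0.5,0.5],
)

```text
time: 18.73
position: [0.4361, 0.1521, 0.0802]
tcp_rot: [0.7, 0.715, 0.0, 0.0]
wrist_force: [-0.4, -0.0, -0.2]
gripper_width: 0.0431
grasp_force: 0.0
```

```bash
python3 d.py 434.3 152.3 16.5 1.4
```

```text
at [436.1 152.1  80.2] phi 1.22 travel [ 0.2 -1.8 63.7] turn z -0.2 tilt [ 4.e-04  4.e-04 -1.e+00]
```

Request:
jog_arm(
  delta_rot=[
    [0,0,0],
    [0,0,0],
    [0,0,0],
    [0,0,0],
    [0,0,0],
    [0,0,0],
    [0,0,0],
  ],
  travel=[
    [0,-2,20],
    [0,-2,40],
    [0,-2,53],
    [0,-2,60],
    [0,-2,63],
    [0,-2,63],
    [0,-2,63],
  ],
  gripper=[0.5,0.5,0.5,0.5,0.5,0.5,0.5],
)

```text
time: 19.32
position: [0.4335, 0.1521, 0.0177]
tcp_rot: [0.699, 0.715, 0.0, 0.0]
wrist_force: [-0.3, 0.1, 0.5]
gripper_width: 0.0428
grasp_force: 0.0
```

Request:
jog_arm(
  delta_rot=[
    [0,0,0],
    [0,0,0],
    [0,0,0],
    [0,0,0],
    [0,0,0],
    [0,0,0],
    [0,0,0],
  ],
  travel=[
    [0,0,0],
    [0,0,0],
    [0,0,0],
    [0,0,0],
    [0,0,0],
    [0,0,0],
    [0,0,0],
  ],
  gripper=[0,0,0,0,0,0,0],
)

```text
time: 19.9
position: [0.4336, 0.1522, 0.0181]
tcp_rot: [0.699, 0.715, 0.001, 0.0]
wrist_force: [-0.4, -0.4, 5.3]
gripper_width: 0.0155
grasp_force: 58.4
```

```bash
python3 d.py 637.5 234 170 1.4;python3 - <<'E'
from h import *
from scipy.optimize import least_squares
for n in("top","side"):
    im=r.get_image(n)
    for l,c0,zr in(("stain_jar",(.6375,.234),(.085,.1)),("beaker",(.64,.144),(.074,.09))):
      for d in r.silhouettes(im,l)[:4]:
        P=world(im,d["pixels"]);P=P[np.hypot(P[:,0]-c0[0],P[:,1]-c0[1])<.05]
        if len(P)<60: continue
        Q=P[(P[:,2]>zr[0])&(P[:,2]<zr[1])]
        print(n,l,[np.round(v,1) for v in cv2.minEnclosingCircle((Q[:,:2]*1000).astype(np.float32))],len(Q),Q[:,2].mean())
        if n=="side" and l=="stain_jar":
            Q=P[(P[:,2]>.02)&(P[:,2]<.08)];f=least_squares(lambda q:np.hypot(Q[:,0]-q[0],Q[:,1]-q[1])-.025,c0,loss="soft_l1",f_scale=.002);print(f.x)
E
```

```text
at [433.6 152.2  18.1] phi 1.26 travel [  77.4  205.9 -151.6] turn z -0.1 tilt [ 1.5e-03  5.0e-04 -1.0e+00]
top stain_jar [array([636. , 230.9]), np.float64(24.9)] 96 0.09169648513393085
top beaker [array([636.8, 142.6]), np.float64(32.3)] 83 0.08023237516525146
side stain_jar [array([637.3, 231.3]), np.float64(27.5)] 131 0.09095096043685146
[0.63852687 0.23210073]
side beaker [array([638.3, 144. ]), np.float64(33.8)] 109 0.07877969519732321
```

Request:
jog_arm(
  delta_rot=[
    [0,0,0],
    [0,0,0],
    [0,0,0],
    [0,0,0],
    [0,0,0],
    [0,0,0],
    [0,0,0],
    [0,0,0],
  ],
  travel=[
    [0,0,-15],
    [0,0,-40],
    [0,0,-75],
    [3,8,-110],
    [12,33,-140],
    [24,67,-150],
    [37,102,-150],
    [49,136,-150],
  ],
  gripper=[0,0,0,0,0,0,0,0],
)

```text
time: 20.87
position: [0.5701, 0.2044, 0.1695]
tcp_rot: [0.7, 0.715, 0.002, 0.001]
wrist_force: [-0.4, 0.1, -0.7]
gripper_width: 0.0158
grasp_force: 58.9
```

Request:
jog_arm(
  delta_rot=[
    [0,0,0],
    [0,0,0],
    [0,0,0],
    [0,0,0],
    [0,0,0],
    [0,0,0],
  ],
  travel=[
    [12,34,0],
    [20,54,0],
    [26,70,0],
    [26,70,0],
    [26,70,0],
    [26,70,0],
  ],
  gripper=[0,0,0,0,0,0],
)

```text
time: 21.37
position: [0.6365, 0.2312, 0.1673]
tcp_rot: [0.699, 0.715, -0.0, -0.0]
wrist_force: [-1.8, -0.1, -0.8]
gripper_width: 0.0157
grasp_force: 58.9
```

```bash
python3 d.py 637.3 231.4 110 1.4;python3 - <<'E'
from h import *
im=r.get_image("side")
cv2.imwrite("pics/s3.png",cv2.resize(im["color"][130:250,130:280],None,fx=5,fy=4.9))
P=world(im,r.silhouettes(im,"jar_cover")[0]["pixels"])
print(np.percentile(P,[2,50,98],axis=0).round(4).tolist(),len(P))
Q=P[(P[:,2]>.13)]
print([np.round(v,1) for v in cv2.minEnclosingCircle((Q[:,:2]*1000).astype(np.float32))])
E
```

```text
at [636.5 231.2 167.3] phi 1.27 travel [ 0.2  0.8 57.3] turn z -0.1 tilt [-9.e-04 -4.e-04 -1.e+00]
[[0.611, 0.0224, 0.0048], [0.6225, 0.0627, 0.0365], [0.6647, 0.0886, 0.0503]] 513
[array([0., 0.]), np.float64(0.0)]
```

View pics/s3.png

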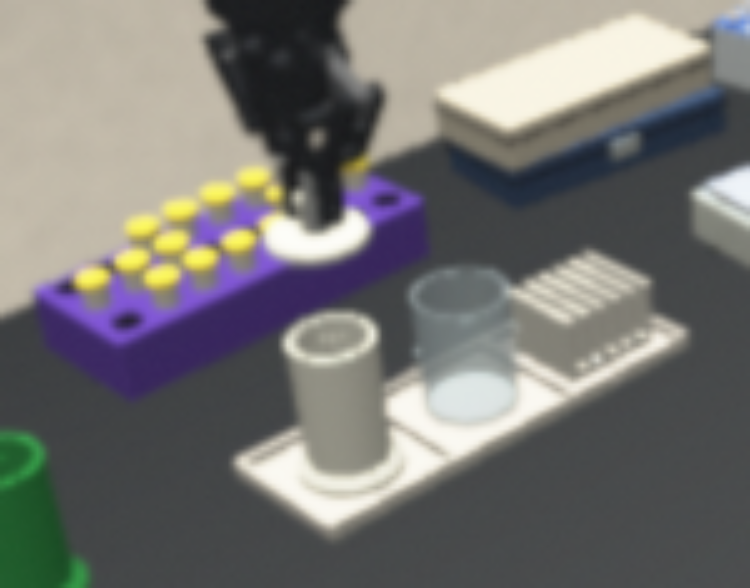

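The cover hangs level at crop (318,237), above the jar's rim at crop (330,340). I'll compare the disc and rim centres in the same image.

```bash
python3 - <<'E'
from h import *
for n,s in(("side",(slice(165,190),slice(178,210))),):
    im=r.get_image(n);m=np.zeros((420,560),bool);m[s]=1
    P=world(im,m);Q=P[(P[:,2]>.150)&(P[:,2]<.172)&(np.hypot(P[:,0]-.637,P[:,1]-.231)<.04)]
    print(len(Q),np.percentile(Q[:,2],[5,50,95]))
    print([np.round(v,1) for v in cv2.minEnclosingCircle((Q[:,:2]*1000).astype(np.float32))])
    m[:]=0;m[190:232,180:215]=1
    P=world(im,m);Q=P[(P[:,2]>.085)&(P[:,2]<.1)];print("rim",[np.round(v,1) for v in cv2.minEnclosingCircle((Q[:,:2]*1000).astype(np.float32))])
E
```

```text
159 [0.15902758 0.16417092 0.16872787]
[array([635.2, 232.8]), np.float64(28.3)]
rim [array([637.8, 232.4]), np.float64(26.7)]
```

Request:
jog_arm(
  delta_rot=[
    [0,0,0],
    [0,0,0],
    [0,0,0],
    [0,0,0],
    [0,0,0],
    [0,0,0],
    [0,0,0],
  ],
  travel=[
    [0,2,15],
    [0,2,32],
    [0,2,44],
    [0,2,50],
    [0,2,55],
    [0,2,60],
    [0,2,60],
  ],
  gripper=[0,0,0,0,0,0,0],
)

```text
time: 22.1
position: [0.6391, 0.2315, 0.1068]
tcp_rot: [0.699, 0.715, -0.0, -0.0]
wrist_force: [0.2, 0.6, -0.4]
gripper_width: 0.0154
grasp_force: 58.9
```

Request:
jog_arm(
  delta_rot=[
    [0,0,0],
    [0,0,0],
    [0,0,0],
    [0,0,0],
    [0,0,0],
  ],
  travel=[
    [0,0,1],
    [0,0,3],
    [0,0,4],
    [0,0,4],
    [0,0,4],
  ],
  gripper=[0,0,0,0,0],
)

```text
time: 22.52
position: [0.6394, 0.2316, 0.1035]
tcp_rot: [0.699, 0.715, 0.0, 0.0]
wrist_force: [0.1, 0.5, -0.6]
gripper_width: 0.0154
grasp_force: 58.9
```

Request:
jog_arm(
  delta_rot=[
    [0,0,0],
    [0,0,0],
    [0,0,0],
    [0,0,0],
  ],
  travel=[
    [0,0,1],
    [0,0,1],
    [0,0,1],
    [0,0,1],
  ],
  gripper=[0,0,0,0],
)

```text
time: 22.85
position: [0.6396, 0.2316, 0.1032]
tcp_rot: [0.699, 0.715, 0.0, 0.0]
wrist_force: [-1.6, -1.6, 5.9]
gripper_width: 0.0153
grasp_force: 59.5
```

Request:
jog_arm(
  delta_rot=[
    [0,0,0],
    [0,0,0],
    [0,0,0],
    [0,0,0],
    [0,0,0],
    [0,0,0],
    [0,0,0],
    [0,0,0],
  ],
  travel=[
    [0,0,0],
    [0,0,0],
    [0,0,0],
    [0,0,0],
    [0,0,0],
    [0,0,-20],
    [0,0,-50],
    [0,0,-80],
  ],
  gripper=[0.5,0.5,0.5,0.5,0.5,0.5,0.5,0.5],
)

```text
time: 23.52
position: [0.6387, 0.2313, 0.1823]
tcp_rot: [0.699, 0.715, -0.001, -0.001]
wrist_force: [0.2, -0.6, 0.9]
gripper_width: 0.0425
grasp_force: 0.0
```

```bash
python3 d.py 541 -390 150 18.8;python3 - <<'E'
from h import *
for n,s in(("side",(slice(180,232),slice(175,218))),("top",(slice(125,185),slice(205,260)))):
    im=r.get_image(n);m=np.zeros((420,560),bool);m[s]=1
    P=world(im,m);P=P[np.hypot(P[:,0]-.637,P[:,1]-.232)<.04]
    for lo,hi in((.092,.107),(.115,.13)):
        Q=P[(P[:,2]>lo)&(P[:,2]<hi)]
        if len(Q)>5: print(n,lo,len(Q),np.percentile(Q[:,2],[5,50,95]).round(4),[np.round(v,1) for v in cv2.minEnclosingCircle((Q[:,:2]*1000).astype(np.float32))])
# slide tray
im=r.get_image("top")
P=world(im,r.silhouettes(im,"slide_tray")[0]["pixels"])
print("slide",cv2.minAreaRect((P[P[:,2]>.006][:,:2]*1000).astype(np.float32)),cv2.minAreaRect((P[:,:2]*1000).astype(np.float32)))
im=r.get_image("side")
cv2.imwrite("pics/s4.png",cv2.resize(im["color"][150:240,150:290],None,fx=5,fy=5))
E
```

```text
at [638.7 231.3 182.3] phi 1.28 travel [-618.9 -111.4   33. ] turn z -17.5 tilt [-2.3e-03 -7.0e-04 -1.0e+00]
side 0.092 178 [0.0955 0.0998 0.1034] [array([638. , 234.9]), np.float64(28.8)]
side 0.115 30 [0.1158 0.1213 0.1233] [array([638.1, 232.6]), np.float64(9.7)]
slide ((539.1668701171875, -390.0611572265625), (63.804229736328125, 103.68490600585938), 19.064483642578125) ((541.6348876953125, -393.44476318359375), (66.52458953857422, 111.42874145507812), 18.639570236206055)
```

View pics/s4.png

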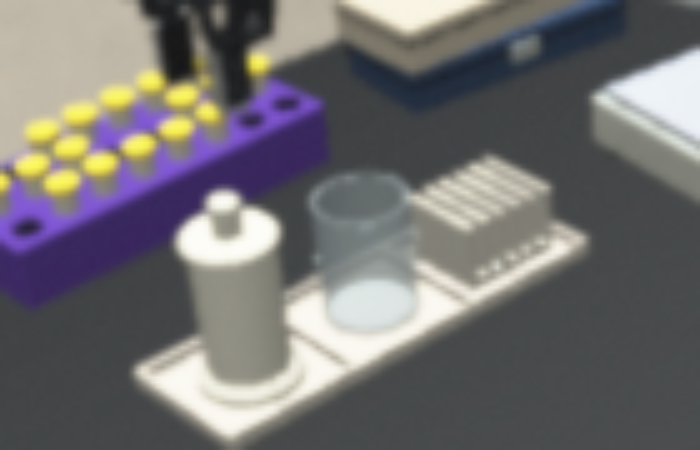

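The cover sits level on the jar at crop (228,235), and its knob top measures 121 mm, as expected. The slide tray is next.

Request:
jog_arm(
  delta_rot=[
    [0,0,-2],
    [0,0,-4],
    [0,0,-6],
    [0,0,-8],
    [0,0,-10],
    [0,0,-12],
    [0,0,-14],
    [0,0,-17],
  ],
  travel=[
    [-38,-7,0],
    [-77,-14,0],
    [-116,-21,0],
    [-155,-28,0],
    [-194,-35,0],
    [-233,-42,0],
    [-272,-49,0],
    [-310,-56,0],
  ],
  gripper=[0.5,0.6,0.7,0.85,0.85,0.85,0.85,0.85],
)

```text
time: 24.43
position: [0.5888, -0.0817, 0.1809]
tcp_rot: [0.585, 0.811, -0.001, -0.001]
wrist_force: [1.2, -0.7, 0.1]
gripper_width: 0.0726
grasp_force: 0.0
```

```bash
python3 d.py 540.5 -390 100 18.8
```

```text
at [588.8 -81.7 180.9] phi 18.35 travel [-277.6 -142.7   81. ] turn z -0.5 tilt [-2.4e-03  1.0e-04 -1.0e+00]
```

Request:
jog_arm(
  delta_rot=[
    [0,0,0],
    [0,0,0],
    [0,0,0],
    [0,0,0],
    [0,0,0],
    [0,0,0],
    [0,0,0],
    [0,0,0],
  ],
  travel=[
    [-34,-17,0],
    [-68,-35,0],
    [-102,-53,0],
    [-136,-70,0],
    [-170,-88,10],
    [-204,-105,30],
    [-238,-122,50],
    [-265,-136,65],
  ],
  gripper=[0.85,0.85,0.85,0.85,0.85,0.85,0.85,0.85],
)

```text
time: 25.1
position: [0.5421, -0.3761, 0.1146]
tcp_rot: [0.586, 0.81, -0.0, -0.001]
wrist_force: [0.7, -0.4, -0.3]
gripper_width: 0.0728
grasp_force: 0.0
```

Request:
jog_arm(
  delta_rot=[
    [0,0,0],
    [0,0,0],
    [0,0,0],
    [0,0,0],
  ],
  travel=[
    [-9,-5,10],
    [-9,-5,16],
    [-9,-5,16],
    [-9,-5,16],
  ],
  gripper=[0.85,0.85,0.85,0.85],
)

```text
time: 25.43
position: [0.5426, -0.3819, 0.1007]
tcp_rot: [0.585, 0.811, 0.001, -0.001]
wrist_force: [0.9, 0.3, -0.2]
gripper_width: 0.0725
grasp_force: 0.0
```

```bash
python3 d.py 540.5 -390 -4 18.8; python3 - <<'E'
from h import *
im=r.get_image("top"); m=np.zeros((420,560),bool)
m[80:120,300:480]=0
d=r.silhouettes(im,"tube_rack")[0];P=world(im,d["pixels"]);print("tube",np.median(P,0).round(3))
E
```

```text
at [ 542.6 -381.9  100.7] phi 18.37 travel [ -7.2  -4.6 104.7] turn z -0.4 tilt [-6.0e-04  2.1e-03 -1.0e+00]
tube [ 0.427 -0.161  0.028]
```

Request:
jog_arm(
  delta_rot=[
    [0,0,0],
    [0,0,0],
    [0,0,0],
    [0,0,0],
    [0,0,0],
    [0,0,0],
    [0,0,0],
    [0,0,0],
  ],
  travel=[
    [-7,-5,25],
    [-7,-5,50],
    [-7,-5,72],
    [-7,-5,85],
    [-7,-5,93],
    [-7,-5,100],
    [-7,-5,103],
    [-7,-5,103],
  ],
  gripper=[0.85,0.85,0.85,0.85,0.85,0.85,0.85,0.85],
)

```text
time: 26.2
position: [0.54, -0.392, -0.0014]
tcp_rot: [0.586, 0.81, 0.0, 0.0]
wrist_force: [-0.5, 0.9, 0.1]
gripper_width: 0.0724
grasp_force: 0.0
```

Request:
jog_arm(
  delta_rot=[
    [0,0,0],
    [0,0,0],
    [0,0,0],
    [0,0,0],
    [0,0,0],
    [0,0,0],
  ],
  travel=[
    [0,0,0],
    [0,0,0],
    [0,0,0],
    [0,0,0],
    [0,0,0],
    [0,0,0],
  ],
  gripper=[0.85,0,0,0,0,0],
)

```text
time: 26.7
position: [0.5404, -0.3926, -0.0001]
tcp_rot: [0.586, 0.81, 0.0, 0.001]
wrist_force: [-1.5, 1.2, 6.0]
gripper_width: 0.0585
grasp_force: 64.6
```

```bash
python3 d.py 621 -153.5 130 -4.6
```

```text
at [ 5.404e+02 -3.926e+02 -1.000e-01] phi 18.26 travel [ 201.6  151.6 -130.2] turn z 22.9 tilt [ 0.0018 -0.0011 -1.    ]
```

Request:
jog_arm(
  delta_rot=[
    [0,0,0],
    [0,0,0],
    [0,0,0],
    [0,0,3],
    [0,0,8],
    [0,0,14],
    [0,0,19],
    [0,0,23],
  ],
  travel=[
    [0,0,-10],
    [0,0,-30],
    [0,0,-60],
    [10,8,-95],
    [35,26,-125],
    [65,49,-130],
    [96,72,-130],
    [126,95,-130],
  ],
  gripper=[0,0,0,0,0,0,0,0],
)

```text
time: 27.37
position: [0.5912, -0.2414, 0.1307]
tcp_rot: [0.738, 0.675, 0.001, 0.001]
wrist_force: [0.0, 0.5, -1.0]
gripper_width: 0.0582
grasp_force: 64.4
```

```bash
python3 d.py 621 -153.5 130 -4.6
```

```text
at [ 591.2 -241.4  130.7] phi -5.05 travel [90.2 21.9  0.7] turn z -0.5 tilt [ 2.9e-03 -7.0e-04 -1.0e+00]
```

Request:
jog_arm(
  delta_rot=[
    [0,0,0],
    [0,0,0],
    [0,0,0],
    [0,0,0],
    [0,0,0],
    [0,0,0],
    [0,0,0],
  ],
  travel=[
    [30,7,0],
    [60,14,0],
    [80,20,0],
    [90,22,0],
    [90,22,0],
    [90,22,0],
    [90,22,0],
  ],
  gripper=[0,0,0,0,0,0,0],
)

```text
time: 27.95
position: [0.619, -0.1575, 0.1285]
tcp_rot: [0.737, 0.676, -0.001, 0.0]
wrist_force: [-0.0, -1.3, -0.5]
gripper_width: 0.058
grasp_force: 64.4
```

```bash
python3 d.py 621 -153.5 53 -4.6; python3 - <<'E'
from h import *
im=r.get_image("side")
cv2.imwrite("pics/s5.png",cv2.resize(im["color"][110:220,250:390],None,fx=5,fy=5))
m=np.zeros((420,560),bool);m[110:200,260:345]=1
P=world(im,m);Q=P[(P[:,2]>.125)&(P[:,2]<.155)&(np.hypot(P[:,0]-.62,P[:,1]+.153)<.07)]
print(cv2.minAreaRect((Q[:,:2]*1000).astype(np.float32)),len(Q),np.percentile(Q[:,2],[5,95]))
Q=P[(P[:,2]>.046)&(P[:,2]<.058)];print(cv2.minAreaRect((Q[:,:2]*1000).astype(np.float32)))
E
```

```text
at [ 619.  -157.5  128.5] phi -4.88 travel [ 4.3  1.7 75.5] turn z -0.3 tilt [-5.0e-04 -1.5e-03 -1.0e+00]
((615.9992065429688, -155.48880004882812), (103.96105194091797, 82.5259017944336), 86.22383117675781) 366 [0.13150001 0.14977307]
((727.3539428710938, -223.0238037109375), (199.5704345703125, 418.0718994140625), 55.55237579345703)
```

View pics/s5.png

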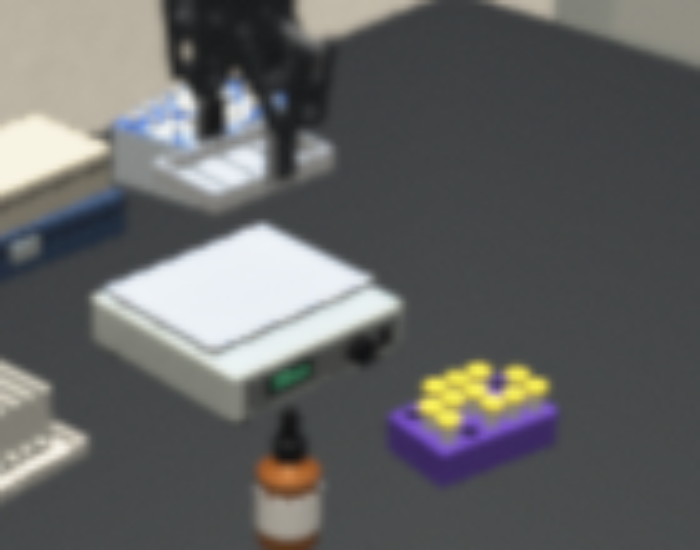

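Request:
jog_arm(
  delta_rot=[
    [0,0,0],
    [0,0,0],
    [0,0,0],
    [0,0,0],
    [0,0,0],
    [0,0,0],
    [0,0,0],
    [0,0,0],
  ],
  travel=[
    [2,2,22],
    [2,2,44],
    [2,2,58],
    [2,2,66],
    [2,2,71],
    [2,2,75],
    [2,2,75],
    [2,2,75],
  ],
  gripper=[0,0,0,0,0,0,0,0],
)

```text
time: 28.67
position: [0.6222, -0.1534, 0.0539]
tcp_rot: [0.736, 0.677, 0.0, 0.0]
wrist_force: [0.0, -0.3, 0.1]
gripper_width: 0.0583
grasp_force: 64.4
```

Request:
jog_arm(
  delta_rot=[
    [0,0,0],
    [0,0,0],
    [0,0,0],
    [0,0,0],
  ],
  travel=[
    [0,0,1],
    [0,0,2],
    [0,0,2],
    [0,0,2],
  ],
  gripper=[0,0,0,0],
)

```text
time: 29.0
position: [0.622, -0.153, 0.0516]
tcp_rot: [0.736, 0.677, 0.0, 0.0]
wrist_force: [1.0, 0.5, -0.6]
gripper_width: 0.0581
grasp_force: 64.4
```

Request:
jog_arm(
  delta_rot=[
    [0,0,0],
    [0,0,0],
    [0,0,0],
  ],
  travel=[
    [-1,-1,1],
    [-1,-1,1.5],
    [-1,-1,1.5],
  ],
  gripper=[0,0,0],
)

```text
time: 29.25
position: [0.6206, -0.1542, 0.0499]
tcp_rot: [0.736, 0.677, -0.0, 0.0]
wrist_force: [-1.8, -0.6, 1.3]
gripper_width: 0.0581
grasp_force: 64.5
```

Request:
jog_arm(
  delta_rot=[
    [0,0,0],
    [0,0,0],
    [0,0,0],
    [0,0,0],
    [0,0,0],
    [0,0,0],
    [0,0,0],
    [0,0,0],
  ],
  travel=[
    [0,0,0],
    [0,0,0],
    [0,0,0],
    [0,0,0],
    [0,0,0],
    [0,0,-15],
    [0,0,-40],
    [0,0,-75],
  ],
  gripper=[0.85,0.85,0.85,0.85,0.85,0.85,0.85,0.85],
)

```text
time: 29.92
position: [0.6191, -0.1537, 0.1233]
tcp_rot: [0.736, 0.677, -0.001, -0.002]
wrist_force: [-0.0, -1.4, -0.3]
gripper_width: 0.0726
grasp_force: 0.0
```

Request:
jog_arm(
  delta_rot=[
    [0,0,0],
    [0,0,0],
    [0,0,0],
    [0,0,0],
    [0,0,0],
    [0,0,0],
    [0,0,0],
    [0,0,0],
  ],
  travel=[
    [0,0,-35],
    [-35,-5,-70],
    [-75,-10,-80],
    [-115,-15,-80],
    [-155,-20,-80],
    [-195,-25,-80],
    [-235,-30,-80],
    [-270,-35,-80],
  ],
  gripper=[1,1,1,1,1,1,1,1],
)

```text
time: 30.58
position: [0.5623, -0.4233, 0.2049]
tcp_rot: [0.736, 0.677, -0.0, 0.0]
wrist_force: [1.0, 0.3, 0.5]
gripper_width: 0.0852
grasp_force: 0.0
```

```bash
python3 - <<'E'
from h import *
im=r.get_image("top"); a=im["color"]
cv2.imwrite("pics/f1.png",cv2.resize(a[120:270,200:430],None,fx=3.4,fy=3.4))
b=r.get_image("side")
cv2.imwrite("pics/f2.png",cv2.resize(b["color"][130:250,160:400],None,fx=3.3,fy=3.3))
m=np.zeros((420,560),bool);m[125:210,335:415]=1
P=world(im,m);T=P[(P[:,2]>.0585)&(P[:,2]<.08)];print("slide",cv2.minAreaRect((T[:,:2]*1000).astype(np.float32)),len(T))
P=P[P[:,2]>.02];print("box",cv2.minAreaRect((P[:,:2]*1000).astype(np.float32)))
m=np.zeros((420,560),bool);m[140:205,262:340]=1
P=world(b,m);T=P[(P[:,2]>.0585)&(P[:,2]<.08)];print("slide side",cv2.minAreaRect((T[:,:2]*1000).astype(np.float32)),len(T))
m=np.zeros((420,560),bool);m[130:182,208:318]=1
P=world(im,m);
for n,c,lo,hi in(("knob",(.638,.232),.113,.13),("disc",(.638,.232),.09,.108),("beaker",(.64,.144),.073,.09),("rack",(.641,.053),.03,.06),):
    Q=P[(np.hypot(P[:,0]-c[0],P[:,1]-c[1])<.05)&(P[:,2]>lo)&(P[:,2]<hi)];print(n,cv2.minAreaRect((Q[:,:2]*1000).astype(np.float32)),np.median(Q[:,2]))
Q=world(im,r.silhouettes(im,"drip_tray")[0]["pixels"]);Q=Q[Q[:,2]<.02];print("tray",cv2.minAreaRect((Q[:,:2]*1000).astype(np.float32)))
E
```

```text
slide ((616.718505859375, -149.69619750976562), (106.72708129882812, 67.22799682617188), 85.90567779541016) 197
box ((607.1444091796875, -152.92266845703125), (151.62132263183594, 158.5996856689453), 85.87571716308594)
slide side ((611.58837890625, -144.39602661132812), (119.92706298828125, 429.6820983886719), 65.67179107666016) 237
knob ((637.739013671875, 231.97723388671875), (16.666038513183594, 16.25933265686035), 64.92217254638672) 0.12080491026417646
disc ((637.6524658203125, 232.19044494628906), (54.518959045410156, 53.66339874267578), 1.089275598526001) 0.099565851027166
beaker ((640.0145263671875, 140.54026794433594), (56.812705993652344, 56.36591720581055), 5.9963788986206055) 0.08071548739774045
rack ((639.1942138671875, 54.05998229980469), (65.5803451538086, 58.05065155029297), 89.84078216552734) 0.04766629572177374
tray ((639.0892944335938, 143.7344207763672), (95.335205078125, 274.97625732421875), 1.8441935777664185)
```

View pics/f1.png

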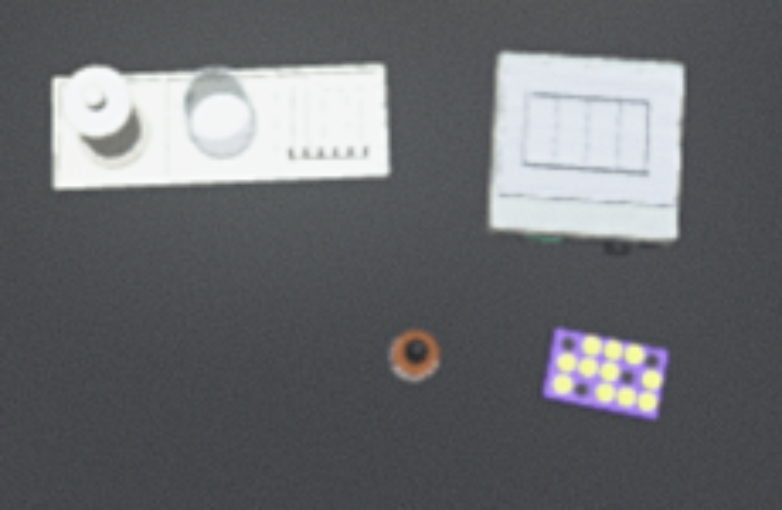

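View pics/f2.png

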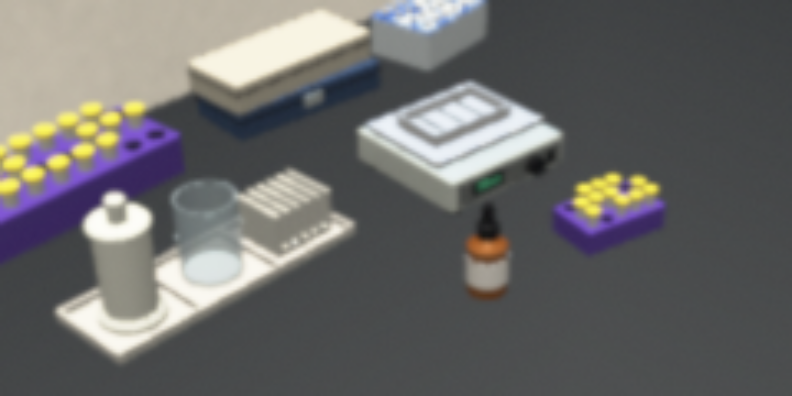

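Both pictures show the job complete. The covered jar is at (97,90) in the top crop, in the compartment far from the warmer. The beaker is at (220,115) in the middle, the rack at (330,125) next to the warmer, and the slide tray at (587,133), centred on the plate and parallel to it. The bystanders haven't moved and the robot is clear.

```bash
python3 -c "
from rig import r
print(r.sign_off())"
```

```text
the job is handed in; nothing more can be done
None
```

I set out the staining line and handed the job in after about 31 s of the 131 s allowed; the sign-off returned no verdict. In the last pictures the covered jar, beaker and rack stand in their compartments, the slide tray lies within about 6 mm of the plate's centre and parallel to it, and the tube rack and dropper bottle appear undisturbed.

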